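# Put the spice tray and cooker parts away

## Task

Stand every spice tin upright in the blue tray on the counter, and then slide the tray along the counter, without lifting it, under the shelf until the whole tray is beneath the board and only its handle sticks out, square to the shelf and about midway between the posts. Put every red whistle cap, the one on the shelf too if there is one, into the open drawer and push the drawer fully home. Knock nothing against the shelf or what is clipped under it, and leave the other kitchen things where they are.

Things in the scene. Friction and masses are not known exactly. Their poses are not given: they have to be found in the camera images.
- shelf: fixed wooden shelf: board 300 mm (its x) by 270 mm (its y), 18 mm thick, underside 110 mm and top 128 mm above the counter, on four 18 mm square posts at its very corners. Origin on the counter below the board's centre. Its y axis points in from the open side where the tray goes under (roughly the world's +y)
- shelf_mouth (a point): point on the counter below the middle of the shelf board's front edge (135 mm before the shelf's centre), axes as the shelf's: y points in under the shelf, x to the side, z up
- tray_floor (a point): low blue open spice tray lying on the counter, loose, 0.5 kg, outside 150 mm (its x) by 210 mm (its y), walls 5 mm thick and 22 mm high, floor 5 mm thick. This point is the centre of its inner floor (5 mm above its underside). Its -y end carries the handle and faces away from the shelf
- tray_handle (a point): the tray's handle: a light wooden upright block 30 mm (tray x) by 24 mm (tray y), from 2 to 48 mm above the counter, at the end of a flat 24 mm wide neck that reaches 10 mm height. This point lies on the block's centre line, 30 mm above the tray's underside and 205 mm from the tray's centre towards its -y
- drawer_floor (a point): centre of the drawer's inner floor, 22 mm above the counter; moves with the drawer. x points in (closing way), y along the front, z up. Inside 165 mm (x) by 158 mm (y), walls 51 mm and front panel 60 mm above the floor, outer face at x = -103 mm. Steel bar handle 11 mm thick, 100 mm long along y, at x = -138 mm, 35 mm above this point; 29 mm free behind it
- kit_drawer0 (a joint): opening of the drawer in m: 0 is fully home against its stop, up to 0.14 open; friction holds it where it is left, about 3 N moves it. The fixed white cabinet around it is 200 mm wide, 95 mm high, 195 mm deep; its front edge lies (opening - 88 mm) along x from drawer_floor, so it covers the rear part of the open drawer
- tin1_center (a point): closed round steel spice tin with a yellow spot on top, 46 mm across, 40 mm high, about 0.12 kg; this point is its centre, half-way up (20 mm); z is its upright axis. May be absent
- tin2_center (a point): closed round steel spice tin with an orange spot on top, 46 mm across, 40 mm high, about 0.12 kg; this point is its centre, half-way up (20 mm); z is its upright axis. May be absent
- tin3_center (a point): closed round steel spice tin with a copper spot on top, 46 mm across, 40 mm high, about 0.12 kg; this point is its centre, half-way up (20 mm); z is its upright axis. May be absent
- cap1_center (a point): red plastic whistle cap with a black band, 30 mm across up to 30 mm height, then a 18 mm wide knob to 36 mm in all, about 0.06 kg; this point is its centre, 18 mm above its foot. Stands on the counter. May be absent
- cap2_center (a point): red plastic whistle cap with a black band, 30 mm across up to 30 mm height, then a 18 mm wide knob to 36 mm in all, about 0.06 kg; this point is its centre, 18 mm above its foot. Stands on the counter. May be absent
- cap3_center (a point): red plastic whistle cap with a black band, 30 mm across up to 30 mm height, then a 18 mm wide knob to 36 mm in all, about 0.06 kg; this point is its centre, 18 mm above its foot. Stands on the shelf board. May be absent
- jar: bystander: round blue lidded ceramic jar, 92 mm across, 112 mm high, standing on the shelf; origin at the centre of its underside
- tumbler: bystander: glass tumbler, 68 mm across the mouth, 100 mm high, standing on the shelf; origin at the centre of its underside
- bowl: bystander: small steel bowl, 76 mm across, 32 mm high, on the counter; origin at the centre of its underside
- spoon: bystander: wooden spoon lying at the far side of the counter; origin in its middle on the underside
- clips: two white spring clips under the shelf's +x edge (same origin and axes as the shelf), holding a green gasket ring and a flat steel disc that stick out flat to x = 255 mm; all of it hangs 87 to 110 mm above the counter and none nearer the shelf's middle than x = +109 mm

How it is judged (in metres and radians):
On the way, in this order (a step that is already met when the one before it is completed fails the run):
1. all tins present stand upright in the tray while it is still out in front of the shelf (x of tin1_center in the frame of tray_floor between -0.058 and 0.058 m and y of tin1_center in the frame of tray_floor between -0.088 and 0.088 m and z of tin1_center in the frame of tray_floor between 0.012 and 0.03 m and angle between each of tin1_center, tin2_center, tin3_center's own z axis and vertical below 0.2 rad and x of tin2_center in the frame of tray_floor between -0.058 and 0.058 m and y of tin2_center in the frame of tray_floor between -0.088 and 0.088 m and z of tin2_center in the frame of tray_floor between 0.012 and 0.03 m and x of tin3_center in the frame of tray_floor between -0.058 and 0.058 m and y of tin3_center in the frame of tray_floor between -0.088 and 0.088 m and z of tin3_center in the frame of tray_floor between 0.012 and 0.03 m and y of tray_floor in the frame of shelf_mouth below -0.05 m), for 0.3 s.
2. the tray, with the tins, is under the shelf (y of tray_floor in the frame of shelf_mouth between 0.105 and 0.165 m and x of tray_floor in the frame of shelf_mouth between -0.05 and 0.05 m and angle between the y axis of tray_floor and the y axis of shelf_mouth, either way round below 0.2 rad and x of tin1_center in the frame of tray_floor between -0.058 and 0.058 m and y of tin1_center in the frame of tray_floor between -0.088 and 0.088 m and z of tin1_center in the frame of tray_floor between 0.012 and 0.03 m and angle between each of tin1_center, tin2_center, tin3_center's own z axis and vertical below 0.2 rad and x of tin2_center in the frame of tray_floor between -0.058 and 0.058 m and y of tin2_center in the frame of tray_floor between -0.088 and 0.088 m and z of tin2_center in the frame of tray_floor between 0.012 and 0.03 m and x of tin3_center in the frame of tray_floor between -0.058 and 0.058 m and y of tin3_center in the frame of tray_floor between -0.088 and 0.088 m and z of tin3_center in the frame of tray_floor between 0.012 and 0.03 m), for 0.3 s.
At the end, for the whole second after the job is handed in: Tins upright in the tray (tilt < 0.2 rad); tray on the counter wholly under the board (centre within 30 mm along, 50 mm across, square to 0.2 rad); every whistle cap in the drawer, lying or standing; drawer within 6 mm of home (all of step 2 and value of joint kit_drawer0 below 0.006 m and height (world z) of tray_floor below 0.012 m and linear speed of each of jar, tumbler below 0.02 m/s and velocity of joint kit_drawer0 between -0.01 and 0.01 m/s and x of cap1_center in the frame of drawer_floor between -0.084 and 0.084 m and y of cap1_center in the frame of drawer_floor between -0.081 and 0.081 m and z of cap1_center in the frame of drawer_floor between 0 and 0.035 m and x of cap2_center in the frame of drawer_floor between -0.084 and 0.084 m and y of cap2_center in the frame of drawer_floor between -0.081 and 0.081 m and z of cap2_center in the frame of drawer_floor between 0 and 0.035 m and x of cap3_center in the frame of drawer_floor between -0.084 and 0.084 m and y of cap3_center in the frame of drawer_floor between -0.081 and 0.081 m and z of cap3_center in the frame of drawer_floor between 0 and 0.035 m); the robot touches nothing.
It fails at once if the tray is lifted off the counter by more than 15 mm (height (world z) of tray_floor above 0.02 m).
It fails at once if the tray or a tin strikes the shelf, its posts or the clipped things (over 6 N) (contact force between any of tray, tin1, tin2, tin3 and shelf above 6 N).
It fails at once if the robot strikes the shelf hard (over 20 N) (contact force between any of the arm, the fingers and shelf above 20 N).
It fails at once if a bystander is moved more than 40 mm (distance of any of jar, tumbler, bowl, spoon from where it was at the start of the episode above 0.04 m).
Of tin1, tin2, tin3, cap1, cap2, cap3 only 4 to 6 are there at a start; the rules pass over those that are not, and their reading is None.
At some moment in a run one of tin1, tin2, tin3, cap1, cap2 may be knocked a few centimetres aside while the robot is not near it.
It also fails if it takes over 210 s, if anything falls off the work surface, if the arm or the gripper's body presses on something with over 40 N, if the wrist force passes 120 N, or if a joint passes its speed limit or range.

## Robot

A 6-joint arm with a two-finger parallel gripper is mounted at the origin on the work surface. World frame = base frame: x ahead of the robot, y to its left, z up, the work surface at z = 0. Lengths are in mm, angles in rad, forces in N, time in s.
With the tool pointing down it reaches from about 300 to 775 mm from the base axis. Payload 14.6 kg.
Tool frame: the origin (TCP) lies at the very end of the fingers, on their centre line; the grasp point (between the pads) lies 19 mm behind it; z points along the fingers, y is the line along which they close (so a half turn about z gives the same grasp; the last joint's range is limited). The gripper opens to 94 mm and grips with 3 to 60 N. Pads are 16 mm wide; open, the fingers measure 119 mm over their backs; the gripper's body (75 mm by 177 mm) begins 78 mm behind the grasp point.
Start: joints at [1.265, 0.3, 1.521, -0, 1.321, -0.067], TCP at [130.093, 534.383, 205.446] pointing down, gripper open.
Joint ranges: [-3.03, 3.03], [-0.79, 2.21], [0.23, 2.52], [-1.04, 4.18], [0, 3.07], [-2.55, 2.55]. Speed limits (rad/s): [2.22, 2.22, 2.57, 3.14, 3.14, 3.14].

## Interface

Orientations are given as [roll, pitch, yaw] about the fixed x, y, z axes, in that order (R = Rz(yaw) Ry(pitch) Rx(roll)).
In Python, from cell import manip, camera, get_calibration gives the robot as it stands. The module is installed in compiled form; this text tells all that it offers.
- The arm moves only by the tool jog_arm, never from a script. Its argument "plan" is one flat list of numbers, 6 for each row, row after row: the shift along the world's x, y, z in m, then the turn, a rotation vector about the world's x, y, z in degrees. A call has 1 to 20 rows; each row is the pose to reach, as a shift and turn from the pose commanded when the call began; what a row does not reach only later rows make up. A row lasts 1/10 s, in which the tool goes at most 50 mm and 8.59 degrees, less where a joint would pass 70% of its speed; a pose out of reach is approached as far as the arm can. A call with a gripper value outside its range is refused whole. "claw" is the finger opening in m, from 0 to 0.094, set as the call begins (left out, the last holds). The fingers move at their own pace and stop on an object; "force" is the grip in N (left out, the last holds). Time passes only in rows, so rows that repeat a pose let the fingers close. It gives the time, the measured TCP pose, the force, the opening and the grip force at its end, in the units of the state.
- manip.read_state(): the state, without advancing time (a new reading comes with each control period).
- camera(name): name is "scene" or "top"; returns (picture, depth): 384x512x3 uint8, red, green, blue; 384x512 float32, mm along the optical axis (not along the pixel's ray), 0 where there is no reading.
- get_calibration(name): a dict with "fx", "fy", "cx", "cy" (pixels), "k1" (the pictures are not rectified: a ray, as slopes to the right and down, at radius r is drawn at 1 + k1 r^2 times it, then the intrinsics apply), "origin" and "attitude" of the camera in the world. Camera axes: x right, y down, z forward; pixel columns grow to the right and rows downward; lengths in mm; the calibration is good to about 2 mm. A picture is of the moment at which its call begins. get_calibration takes no time and is no camera call.
- manip.sign_off(): hands the job in; it is judged then, once.
The state is a dict: "clock": time; "joints": joint angles; "qd": joint speeds; "effort": joint torques, N m; "eef_pos": TCP position; "eef_rot": TCP orientation; "wrist_force": force on the tool from outside, world axes, zero at the start; "moment": the same for the moment, N m; "finger_gap": finger opening in mm; "finger_force": force on a finger pad.
Only numpy, scipy, OpenCV 4.12 (cv2) and the standard library are available. Lean on these libraries where they do the work, as an engineer would, in place of code of your own. Each camera call takes 0.05 s, during which the arm holds its last target. There are 200 camera calls.

## Working session

There is one attempt and no reset: what is moved stays moved. The work goes in short steps, Python scripts to look and compute and a tool call to move; the robot and the scene stay as the last step left them, time stands still between calls to the robot, and variables do not carry over. Pictures are saved under pics/ and viewed, at most 14 in all, crops included, and the job is handed in when it is done.

Besides the shell and the picture viewer there is one more tool, called in YAML: its name, and indented under it one key for each argument. jog_arm: Moves the arm, as the interface text tells. Its arguments: {"type":"object","properties":{"plan":{"type":"array"},"claw":{"type":"number"},"force":{"type":"number"}},"required":["plan"]}

```bash
mkdir -p pics; cat > h.py <<'E'
import numpy as np, cv2
from cell import manip, camera, get_calibration
from scipy.spatial.transform import Rotation as R
def rot(a):
    a=np.array(a,float)
    if a.shape==(3,3): return a
    return R.from_euler('xyz',a).as_matrix() if a.size==3 else R.from_quat(a).as_matrix()
def rays(c,uv):
    K=np.array([[c['fx'],0,c['cx']],[0,c['fy'],c['cy']],[0,0,1]])
    p=(np.array(uv,float).reshape(-1,2)-[c['cx'],c['cy']])/[c['fx'],c['fy']]
    q=p.copy()
    for _ in range(20): q=p/(1+c['k1']*(q**2).sum(1,keepdims=True))
    return np.c_[q,np.ones(len(q))]
def onplane(c,uv,z):
    d=rays(c,uv)@rot(c['attitude']).T; o=np.array(c['origin'])
    return o+d*((z-o[2])/d[:,2])[:,None]
def cloud(c,depth):
    v,u=np.mgrid[0:depth.shape[0],0:depth.shape[1]]
    r=rays(c,np.c_[u.ravel(),v.ravel()])*depth.reshape(-1,1)
    return (r@rot(c['attitude']).T+c['origin']).reshape(*depth.shape,3)
def save(n,img,s=1.5): cv2.imwrite('pics/'+n,cv2.resize(img[:,:,::-1],None,fx=s,fy=s,interpolation=cv2.INTER_CUBIC))
E
python3 - <<'E'
from h import *
for n in("scene","top"):
    c=get_calibration(n);print(n,c)
    p,d=camera(n);save(n+'0.png',p);np.savez(n+'0.npz',p=p,d=d)
print(manip.read_state())
E
```

```text
scene {'fx': 382.4937133370484, 'fy': 382.4937133370484, 'cx': 258.51119548185494, 'cy': 189.6244950968543, 'k1': -0.02809105722765029, 'origin': array([1108.10002114,  517.35790774,  803.88727585]), 'attitude': array([-2.34178896, -0.00934347,  2.33819666])}
top {'fx': 356.45533301092325, 'fy': 356.45533301092325, 'cx': 254.94879870270026, 'cy': 189.22455389044958, 'k1': -0.09771426289770052, 'origin': array([ 463.23064328,   28.941321  , 1137.28002093]), 'attitude': array([-3.03575854,  0.00762239, -1.55610246])}
{'clock': 0.1, 'joints': array([ 1.26541832e+00,  3.00413319e-01,  1.52151021e+00,  1.69684102e-05,
        1.32068552e+00, -6.66252663e-02]), 'qd': array([-0.00209579,  0.00128803, -0.00177635, -0.00104156,  0.00129833,
        0.00037479]), 'effort': array([ 9.77279051e-04, -5.32637644e+01, -3.53288376e+01,  7.09423888e-02,
        2.34221370e-02, -4.67547648e-05]), 'eef_pos': array([130.01326107, 534.17745716, 204.94799869]), 'eef_rot': array([-3.14057960e+00, -8.40677726e-05,  2.90283566e+00]), 'wrist_force': array([ 0.27559559, -0.00930314, -0.18875324]), 'moment': array([-0.01683509, -0.00974864, -0.0090738 ]), 'finger_force': 0.0, 'finger_gap': 94.15913988646807}
```

View pics/scene0.png

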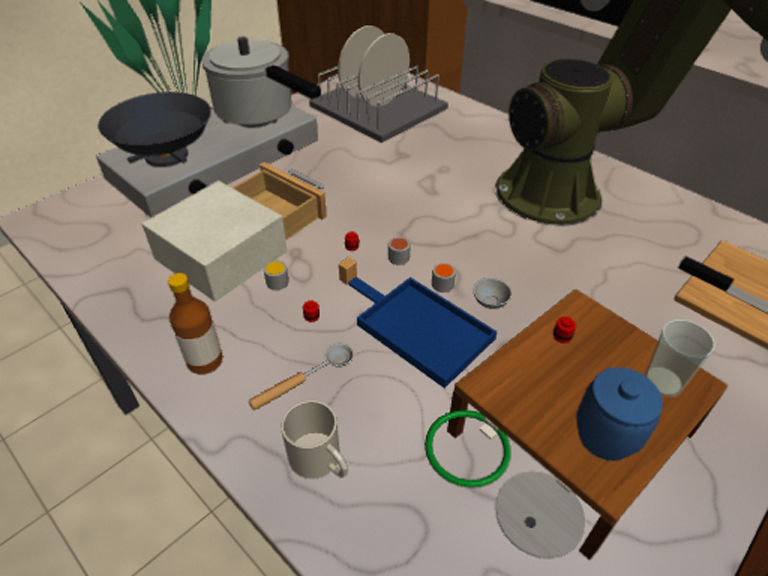

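View pics/top0.png

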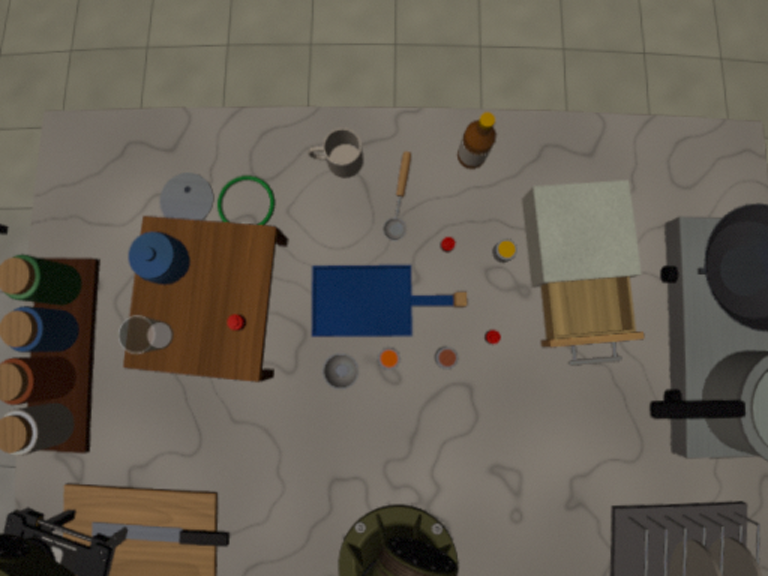

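Both views show three tins (yellow, orange, copper), at about (506,250), (390,358) and (446,356) in the top picture. There are two counter caps at (448,243) and (493,337), and one shelf cap at (236,322). The tray is at (362,300) with its handle at (460,298), and the drawer is open toward the robot at (590,310).

```bash
cat >> h.py <<'E'
def comps(m,amin=15):
    n,l,s,ce=cv2.connectedComponentsWithStats(m.astype(np.uint8))
    return [(l==i,ce[i],s[i,4]) for i in range(1,n) if s[i,4]>=amin]
def masks(p):
    h=cv2.cvtColor(p,cv2.COLOR_RGB2HSV).astype(int);H,S,V=h[...,0],h[...,1],h[...,2]
    return dict(red=((H<5)|(H>174))&(S>190)&(V>70),orange=(H>=6)&(H<=14)&(S>215)&(V>120),yellow=(H>=18)&(H<=28)&(S>190)&(V>110),copper=(H>=3)&(H<=14)&(S>110)&(S<205)&(V>70),blue=(H>=104)&(H<=122)&(S>170),wood=(H>=8)&(H<=20)&(S>90)&(V>90))
E
python3 - <<'E'
from h import *
np.set_printoptions(precision=1,suppress=True)
for n in("top","scene"):
    f=np.load(n+'0.npz');p,d=f['p'],f['d'];c=get_calibration(n);X=cloud(c,d);M=masks(p)
    for k in('red','orange','yellow','copper'):
        for m,ce,a in comps(M[k]):
            if a>400: continue
            P=X[m];P=P[P[:,2]<200]
            if len(P)<8: continue
            top=np.percentile(P[:,2],90)
            if abs(P[:,0]-400).max()>350 : continue
            print(n,k,ce,a,'ptsmean',P.mean(0),'top',top,'plane',onplane(c,[ce],40 if k!='red' else (30 if top<80 else 158))[0])
    m=M['blue']&(abs(X[...,2]-5)<22)&(X[...,0]<700)
    for mm,ce,a in comps(m,300):
        P=X[mm]; r=cv2.minAreaRect(P[:,:2].astype(np.float32)); print(n,'blue',a,r,cv2.boxPoints(r).ravel())
    # shelf top
    m=(abs(X[...,2]-128)<10)&M['wood']
    for mm,ce,a in comps(m,1000):
        r=cv2.minAreaRect(X[mm][:,:2].astype(np.float32)); print(n,'board',a,X[mm].mean(0),r,cv2.boxPoints(r).ravel())
    m=(abs(X[...,2]-95)<6)&(X[...,1]<0)&(X[...,0]<700)
    for mm,ce,a in comps(m,1000):
        r=cv2.minAreaRect(X[mm][:,:2].astype(np.float32)); print(n,'cab',a,X[mm].mean(0),r,cv2.boxPoints(r).ravel())
    m=(abs(X[...,2]-40)<12)&M['wood']&(X[...,1]<50)&(X[...,1]>-350)
    for mm,ce,a in comps(m,30):
        r=cv2.minAreaRect(X[mm][:,:2].astype(np.float32)); print(n,'woodlow',a,ce,X[mm].mean(0),r)
E
```

```text
top red [298.4 162.3] 57 ptsmean [667.3 -96.3  33.6] top 37.79319948635039 plane [667.9 -96.7  30. ]
top red [156.6 214.5] 83 ptsmean [493.  308.7 160.1] top 165.5471822511995 plane [493.  309.3 158. ]
top red [328.1 224.3] 58 ptsmean [ 474.4 -188.7   34.2] top 38.99812903843449 plane [ 474.5 -189.5   30. ]
top orange [259.  238.6] 76 ptsmean [428.1  24.4  41.4] top 44.11028151478183 plane [428.   24.4  40. ]
top yellow [337.4 165.6] 86 ptsmean [ 657.4 -217.6   41.7] top 44.08270377442318 plane [ 657.7 -218.    40. ]
top copper [260.2 239.6] 25 ptsmean [425.1  20.8  40.7] top 43.25797215751691 plane [425.1  20.8  40. ]
top copper [297.9 238.1] 93 ptsmean [431.2 -94.3  41.8] top 44.223906300051205 plane [431.2 -94.5  40. ]
top copper [ 13.4 253.6] 173 ptsmean [372.3 725.1 165.6] top 172.7542320657271 plane [360.3 814.7  40. ]
top blue 3025 ((548.3408813476562, 38.32830047607422), (142.29852294921875, 290.9599609375), 1.6755437850952148) [ 473.   181.7  481.5 -109.2  623.7 -105.   615.2  185.8]
top board 1794 [527.1 295.9 128.7] ((534.3599853515625, 296.626708984375), (71.0426712036132
[... 1969 characters left out ...]
3867188), 5.862226963043213) [ 580.8 -276.2  601.9 -481.3  719.6 -469.2  698.6 -264.2]
scene woodlow 141 [200.3 145.6] [ 522.  -300.2   40.2] ((520.7505493164062, -300.6435852050781), (100.44921112060547, 7.325321674346924), 4.7378249168396)
scene woodlow 70 [265.6 162. ] [432.4 -93.9  39. ] ((433.0140075683594, -93.72281646728516), (31.67511749267578, 34.17679977416992), 41.11655044555664)
scene woodlow 83 [232.1 176.4] [ 553.6 -116.1   42.6] ((552.8408203125, -119.16148376464844), (29.332630157470703, 24.92055320739746), 2.8326621055603027)
scene woodlow 93 [295.8 179.8] [429.5  25.6  39.1] ((430.3719177246094, 25.342458724975586), (35.93925857543945, 37.17233657836914), 18.27703857421875)
```

```bash
python3 - <<'E'
from h import *
np.set_printoptions(precision=1,suppress=True)
for n in("top","scene"):
    f=np.load(n+'0.npz');p,d=f['p'],f['d'];c=get_calibration(n);X=cloud(c,d);M=masks(p)
    def box(name,zlo,zhi,x0,x1,y0,y1,extra=True,amin=25):
        m=(X[...,2]>zlo)&(X[...,2]<zhi)&(X[...,0]>x0)&(X[...,0]<x1)&(X[...,1]>y0)&(X[...,1]<y1)&extra
        for mm,ce,a in comps(m,amin):
            r=cv2.minAreaRect(X[mm][:,:2].astype(np.float32)); print(n,name,a,ce,X[mm].mean(0),r[0],r[1],r[2])
    box('front',72,92,400,560,-520,-250)
    box('bar',48,66,360,500,-520,-250)
    box('cab',88,104,560,830,-520,-230)
    box('jar',190,260,400,720,330,560)
    box('tumb',190,260,300,500,330,560)
    box('bowl',12,40,320,470,70,200)
c=get_calibration('top')
print(onplane(c,np.array([[541,347],[642,334]])/1.5,82), 'bar ends', onplane(c,np.array([[570,361],[620,357]])/1.5,57))
E
```

```text
top front 528 [396.7 222.1] [ 482.3 -387.5   80.3] (508.25714111328125, -387.3441467285156) (91.44316101074219, 197.75723266601562) 3.940272331237793
top bar 173 [396.7 238. ] [ 434.6 -393.7   61.9] (442.2855529785156, -393.54974365234375) (39.519535064697266, 108.00064849853516) 4.547316074371338
top cab 4156 [390.3 153.8] [ 686.9 -367.4   96.5] (688.8410034179688, -368.44281005859375) (197.7425994873047, 202.77256774902344) 5.580440521240234
top jar 1002 [103.4 170.7] [603.9 439.5 223.7] (607.0005493164062, 445.0503234863281) (93.21111297607422, 84.84557342529297) 4.481562614440918
top jar 376 [ 91.6 222.6] [466.3 468.8 213.5] (466.63739013671875, 464.3843994140625) (65.25052642822266, 65.8049087524414) 1.4555158615112305
top tumb 376 [ 91.6 222.6] [466.3 468.8 213.5] (466.63739013671875, 464.3843994140625) (65.25052642822266, 65.8049087524414) 1.4555158615112305
top bowl 289 [226.3 247.4] [398.9 125.3  24.2] (400.611083984375, 123.9529037475586) (67.69086456298828, 70.7887191772461) 1.780436635017395
scene front 244 [194.5 120. ] [ 475.7 -382.    78.7] (477.2124938964844, -389.821
[... 643 characters left out ...]
44157409668
scene jar 935 [456.1 230.1] [467.6 465.9 210.6] (468.0031433105469, 465.1419677734375) (66.91246795654297, 66.52578735351562) 74.00672149658203
scene jar 2043 [414.9 269.3] [621.2 451.3 219.5] (610.6525268554688, 449.4256896972656) (87.85601043701172, 89.3238754272461) 59.27190017700195
scene tumb 914 [456.2 229.9] [466.9 465.8 210.5] (467.06854248046875, 464.96551513671875) (67.15491485595703, 65.58992767333984) 88.66459655761719
scene bowl 298 [328.1 193.8] [394.9 120.7  23. ] (402.6092224121094, 124.48898315429688) (74.76004028320312, 73.75786590576172) 61.988441467285156
[[ 454.1 -276.5   82. ]
 [ 481.2 -484.    82. ]] bar ends [[ 426.  -343.2   57. ]
 [ 434.5 -448.    57. ]]
```

jog_arm:
  plan: [0.03, -0.05, 0, 0, 0, -8, 0.06, -0.1, 0, 0, 0, -16, 0.085, -0.145, 0, 0, 0, -24, 0.11, -0.19, 0, 0, 0, -32, 0.14, -0.235, 0, 0, 0, -40, 0.165, -0.28, 0, 0, 0, -48, 0.19, -0.325, 0, 0, 0, -56, 0.215, -0.37, 0, 0, 0, -64, 0.245, -0.415, -0.02, 0, 0, -72, 0.27, -0.46, -0.04, 0, 0, -76.3, 0.299, -0.509, -0.06, 0, 0, -76.3, 0.299, -0.509, -0.1, 0, 0, -76.3, 0.299, -0.509, -0.14, 0, 0, -76.3, 0.299, -0.509, -0.14, 0, 0, -76.3]
  claw: 0.094
  force: 20

```text
clock: 1.5
eef_pos: [426.8, 24.3, 61.4]
eef_rot: [-3.134, -0.0, 1.569]
wrist_force: [0.2, 0.3, 0.2]
finger_gap: 93.8
finger_force: 0.0
```

jog_arm:
  plan: [0, 0, -0.02, 0, 0, 0, 0, 0, -0.04, 0, 0, 0, 0, 0, -0.053, 0, 0, 0, 0, 0, -0.053, 0, 0, 0, 0, 0, -0.053, 0, 0, 0]

```text
clock: 2.0
eef_pos: [429.5, 26.0, 13.6]
eef_rot: [3.141, -0.0, 1.572]
wrist_force: [0.8, 0.8, -0.9]
finger_gap: 94.2
finger_force: 0.4
```

jog_arm:
  plan: [0, 0, -0.005, 0, 0, 0, 0, 0, -0.005, 0, 0, 0, 0, 0, -0.005, 0, 0, 0, 0, 0, -0.005, 0, 0, 0, 0, 0, -0.005, 0, 0, 0, 0, 0, 0.015, 0, 0, 0, 0, 0, 0.04, 0, 0, 0, 0.02, 0.02, 0.06, 0, 0, 0, 0.045, 0.045, 0.06, 0, 0, 0, 0.07, 0.07, 0.06, 0, 0, 0, 0.095, 0.095, 0.06, 0, 0, 0, 0.118, 0.114, 0.06, 0, 0, 0, 0.118, 0.114, 0.06, 0, 0, 0, 0.118, 0.114, 0.04, 0, 0, 0, 0.118, 0.114, 0.02, 0, 0, 0, 0.118, 0.114, 0.006, 0, 0, 0, 0.118, 0.114, 0.001, 0, 0, 0, 0.118, 0.114, 0.001, 0, 0, 0, 0.118, 0.114, 0.001, 0, 0, 0]
  claw: 0.03

```text
clock: 3.9
eef_pos: [545.8, 138.9, 13.4]
eef_rot: [-3.139, 0.0, 1.571]
wrist_force: [-3.6, 0.7, 4.8]
finger_gap: 45.7
finger_force: 20.0
```

jog_arm:
  plan: [0, 0, 0, 0, 0, 0, 0, 0, 0, 0, 0, 0, 0, 0, 0, 0, 0, 0, 0, 0, 0.03, 0, 0, 0, 0, 0, 0.06, 0, 0, 0, -0.015, -0.03, 0.08, 0, 0, 0, -0.035, -0.07, 0.08, 0, 0, 0, -0.055, -0.11, 0.08, 0, 0, 0, -0.075, -0.15, 0.08, 0, 0, 0, -0.095, -0.19, 0.08, 0, 0, 0, -0.11, -0.225, 0.08, 0, 0, 0, -0.115, -0.233, 0.07, 0, 0, 0, -0.115, -0.233, 0.06, 0, 0, 0, -0.115, -0.233, 0.03, 0, 0, 0, -0.115, -0.233, 0.005, 0, 0, 0, -0.115, -0.233, -0.006, 0, 0, 0, -0.115, -0.233, -0.006, 0, 0, 0]
  claw: 0.085

```text
clock: 5.6
eef_pos: [431.5, -92.5, 6.0]
eef_rot: [-3.139, -0.001, 1.572]
wrist_force: [0.6, 0.6, 1.1]
finger_gap: 85.0
finger_force: 0.0
```

```bash
cat > look.py <<'E'
import sys
from h import *
np.set_printoptions(precision=1,suppress=True)
print(manip.read_state()['eef_pos'],manip.read_state()['clock'])
for n in("top","scene"):
    p,d=camera(n);c=get_calibration(n);X=cloud(c,d);M=masks(p)
    if len(sys.argv)>1: save(f'{n}_{sys.argv[1]}.png',p)
    for k in('red','orange','yellow','copper'):
        for m,ce,a in comps(M[k],20):
            P=X[m]
            if a>300 or abs(np.median(P[:,0])-500)>260 or np.median(P[:,2])>200: continue
            print(n,k,ce,a,'med',np.median(P,0),'plane',onplane(c,[ce],40 if k!='red' else 30)[0][:2])
    m=M['wood']&(abs(X[...,2]-44)<8)&(abs(X[...,0]-550)<50)&(X[...,1]>-160)
    for mm,ce,a in comps(m,25): print(n,'handle?',a,X[mm].mean(0))
    m=M['blue']&(X[...,2]>-10)&(X[...,2]<35)&(abs(X[...,0]-550)<110)&(X[...,1]>-150)
    for mm,ce,a in comps(m,300):
        r=cv2.minAreaRect(X[mm][:,:2].astype(np.float32)); print(n,'blue',a,r)
E
python3 look.py
```

```text
[431.5 -92.5   6. ] 5.6
top red [298.3 162.2] 56 med [667.6 -95.   33.9] plane [668.2 -96.3]
top red [156.7 214.4] 84 med [493.8 307.9 159.8] plane [497.1 345.8]
top red [328.1 224.4] 57 med [ 475.3 -187.8   34.4] plane [ 474.3 -189.3]
top orange [222.4 199.3] 74 med [547.1 139.3  46.3] plane [546.9 139.2]
top yellow [337.4 165.6] 86 med [ 656.6 -217.    42.1] plane [ 657.7 -218. ]
top copper [222.5 199.7] 36 med [544.4 138.3  46.1] plane [545.8 138.9]
top copper [ 13.6 253.3] 180 med [375.  717.7 170.3] plane [361.2 814. ]
top handle? 115 [546.2 138.4  46.3]
top blue 2742 ((525.4830322265625, 56.88860321044922), (246.1844482421875, 142.26190185546875), 86.57101440429688)
scene red [234.2 160. ] 83 med [ 482.  -182.9   26.3] plane [ 487.1 -177.9]
scene red [207.  205.6] 91 med [675.  -90.2  27.5] plane [676.1 -88.5]
scene red [377.  217.4] 135 med [500.8 314.8 156.2] plane [382.  274.5]
scene orange [300.2 220.7] 102 med [548.  140.5  44.5] plane [544.8 137.4]
scene yellow [182.9 178.3] 71 med [ 659.4 -215.3   39.7] plane [ 659.3 -215.8]
scene copper [265.7 162. ] 67 med [431.5 -93.7  38.9] plane [433.4 -92.7]
scene handle? 72 [ 517.4 -121.3   44.5]
scene handle? 120 [547.6 139.4  44.3]
scene blue 3103 ((526.8032836914062, 38.025482177734375), (296.2106018066406, 151.0324249267578), 86.4537124633789)
```

```bash
python3 look.py a | tail -2
```

```text
scene handle? 120 [547.2 139.3  44. ]
scene blue 3092 ((527.1948852539062, 36.22149658203125), (299.1558532714844, 151.5458221435547), 86.89319610595703)
```

View pics/scene_a.png

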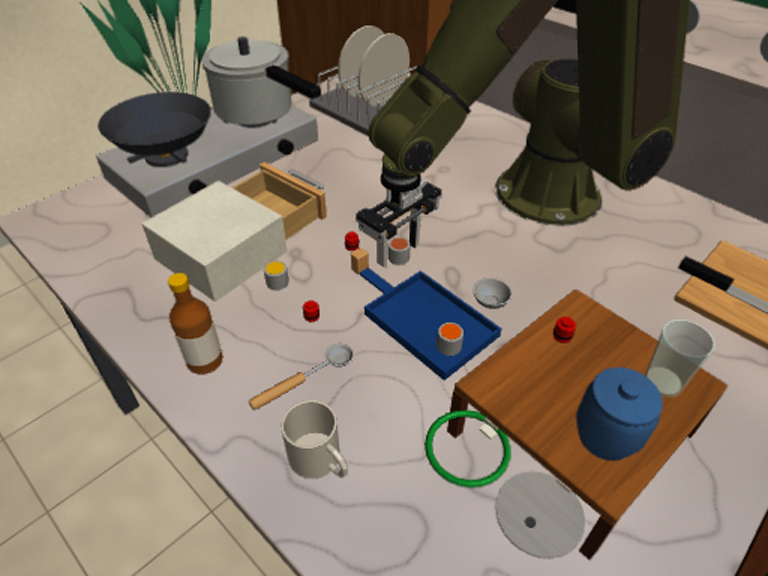

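jog_arm:
  plan: [0, 0, 0, 0, 0, 0, 0, 0, 0, 0, 0, 0, 0, 0, 0, 0, 0, 0, 0, 0, 0, 0, 0, 0, 0, 0, 0.025, 0, 0, 0, 0, 0, 0.05, 0, 0, 0, 0.01, 0.02, 0.07, 0, 0, 0, 0.03, 0.055, 0.075, 0, 0, 0, 0.05, 0.09, 0.075, 0, 0, 0, 0.07, 0.125, 0.075, 0, 0, 0, 0.09, 0.16, 0.075, 0, 0, 0, 0.096, 0.173, 0.075, 0, 0, 0, 0.096, 0.173, 0.065, 0, 0, 0, 0.096, 0.173, 0.045, 0, 0, 0, 0.096, 0.173, 0.025, 0, 0, 0, 0.096, 0.173, 0.012, 0, 0, 0, 0.096, 0.173, 0.007, 0, 0, 0, 0.096, 0.173, 0.007, 0, 0, 0, 0.096, 0.173, 0.007, 0, 0, 0]
  claw: 0.03

```text
clock: 7.7
eef_pos: [528.4, 79.1, 15.1]
eef_rot: [3.141, -0.0, 1.571]
wrist_force: [-1.2, 0.1, 0.6]
finger_gap: 29.8
finger_force: 0.0
```

```bash
python3 look.py | grep -v red
```

```text
[528.4  79.1  15.1] 7.7
top yellow [337.4 165.6] 86 med [ 656.3 -216.7   42.1] plane [ 657.7 -218. ]
top copper [297.9 238.1] 94 med [431.5 -94.7  41.8] plane [431.3 -94.5]
top copper [ 13.7 253.3] 178 med [375.2 716.9 170.1] plane [361.1 813.5]
top handle? 66 [ 514.3 -124.1   48.4]
top blue 676 ((523.7802734375, -47.71223449707031), (141.97122192382812, 124.72286987304688), 2.251584053039551)
scene orange [300.2 220.6] 102 med [548.2 139.1  44.1] plane [544.7 137.1]
scene yellow [182.9 178.3] 71 med [ 659.6 -215.7   39.6] plane [ 659.3 -215.8]
scene copper [265.5 162.1] 68 med [433.2 -94.5  38.7] plane [434.1 -92.8]
scene handle? 70 [ 517.2 -121.7   44.6]
scene handle? 120 [547.5 139.3  44.2]
scene blue 2289 ((527.3671875, 37.70420837402344), (296.7217712402344, 150.08213806152344), 86.58414459228516)
```

jog_arm:
  plan: [0, 0, 0.03, 0, 0, 0, 0, 0, 0.06, 0, 0, 0, -0.015, -0.03, 0.07, 0, 0, 0, -0.035, -0.065, 0.07, 0, 0, 0, -0.055, -0.1, 0.07, 0, 0, 0, -0.075, -0.135, 0.07, 0, 0, 0, -0.09, -0.165, 0.07, 0, 0, 0, -0.096, -0.174, 0.07, 0, 0, 0, -0.096, -0.174, 0.07, 0, 0, 0, -0.096, -0.174, 0.045, 0, 0, 0, -0.096, -0.174, 0.02, 0, 0, 0, -0.096, -0.174, -0.003, 0, 0, 0, -0.096, -0.174, -0.007, 0, 0, 0, -0.096, -0.174, -0.007, 0, 0, 0]
  claw: 0.085

```text
clock: 9.2
eef_pos: [432.4, -93.8, 7.4]
eef_rot: [-3.141, -0.0, 1.572]
wrist_force: [0.5, -0.6, -0.2]
finger_gap: 84.9
finger_force: 0.0
```

jog_arm:
  plan: [0, 0, 0, 0, 0, 0, 0, 0, 0, 0, 0, 0, 0, 0, 0, 0, 0, 0, 0, 0, 0, 0, 0, 0, 0, 0, 0, 0, 0, 0, 0, 0, 0, 0, 0, 0, 0, 0, 0, 0, 0, 0, 0, 0, 0, 0, 0, 0]
  claw: 0.03

```text
clock: 10.0
eef_pos: [432.2, -94.7, 7.6]
eef_rot: [3.141, 0.0, 1.571]
wrist_force: [-1.7, 0.5, 6.3]
finger_gap: 45.3
finger_force: 20.0
```

jog_arm:
  plan: [0, 0, 0.02, 0, 0, 0, 0, 0, 0.045, 0, 0, 0, 0, 0, 0.07, 0, 0, 0, 0.01, 0.02, 0.075, 0, 0, 0, 0.03, 0.055, 0.075, 0, 0, 0, 0.05, 0.09, 0.075, 0, 0, 0, 0.07, 0.125, 0.075, 0, 0, 0, 0.09, 0.16, 0.075, 0, 0, 0, 0.096, 0.174, 0.075, 0, 0, 0, 0.096, 0.174, 0.075, 0, 0, 0, 0.096, 0.174, 0.06, 0, 0, 0, 0.096, 0.174, 0.04, 0, 0, 0, 0.096, 0.174, 0.02, 0, 0, 0, 0.096, 0.174, 0.012, 0, 0, 0, 0.096, 0.174, 0.008, 0, 0, 0, 0.096, 0.174, 0.006, 0, 0, 0, 0.096, 0.174, 0.006, 0, 0, 0, 0.096, 0.174, 0.006, 0, 0, 0]

```text
clock: 11.8
eef_pos: [528.4, 79.3, 14.1]
eef_rot: [3.141, -0.0, 1.571]
wrist_force: [-0.1, -0.0, -1.2]
finger_gap: 45.5
finger_force: 20.0
```

jog_arm:
  plan: [0, 0, 0, 0, 0, 0, 0, 0, 0, 0, 0, 0, 0, 0, 0, 0, 0, 0, 0, 0, 0, 0, 0, 0, 0, 0, 0, 0, 0, 0, 0, 0, 0.03, 0, 0, 0, 0, 0, 0.06, 0, 0, 0, 0, 0, 0.09, 0, 0, 0, 0, 0, 0.09, 0, 0, 0]
  claw: 0.068

```text
clock: 12.7
eef_pos: [529.9, 79.6, 107.3]
eef_rot: [3.135, -0.001, 1.571]
wrist_force: [0.2, -0.8, 0.0]
finger_gap: 67.7
finger_force: 0.0
```

```bash
python3 look.py
```

```text
[529.9  79.6 107.3] 12.7
top red [298.3 162.2] 56 med [667.6 -95.1  34.1] plane [668.2 -96.3]
top red [156.6 214.4] 86 med [494.  308.5 159.3] plane [497.1 346. ]
top red [328.1 224.2] 57 med [ 475.3 -188.1   34.3] plane [ 474.7 -189.6]
top yellow [337.4 165.6] 86 med [ 656.3 -217.2   42.1] plane [ 657.7 -218. ]
top copper [ 13.7 253.4] 180 med [376.3 716.9 170. ] plane [360.9 813.5]
top handle? 62 [ 513.5 -124.    48.8]
top blue 647 ((522.5135498046875, -48.842140197753906), (141.27622985839844, 123.60364532470703), 0.8210171461105347)
scene red [234.2 160. ] 83 med [ 481.6 -183.3   25.2] plane [ 487.1 -177.9]
scene red [207.  205.7] 91 med [675.  -90.4  27.9] plane [676.3 -88.1]
scene red [376.9 217.4] 136 med [500.4 314.6 156.3] plane [382.  274.5]
scene orange [300.2 220.6] 103 med [548.3 139.2  44.2] plane [544.6 137.3]
scene yellow [182.9 178.3] 71 med [ 659.5 -215.3   39.6] plane [ 659.3 -215.8]
scene copper [287.8 206. ] 97 med [530.2  81.5  44.4] plane [527.3  78.7]
scene handle? 69 [ 517.2 -121.7   44.5]
scene handle? 105 [530.   80.4  44.1]
scene handle? 119 [547.4 139.5  44.3]
scene blue 2651 ((526.50146484375, 37.064605712890625), (298.2890930175781, 150.78250122070312), 86.44119262695312)
```

jog_arm:
  plan: [0.015, -0.035, 0, 0, 0, 0, 0.03, -0.07, 0, 0, 0, 0, 0.045, -0.105, 0, 0, 0, 0, 0.06, -0.14, 0, 0, 0, 0, 0.075, -0.175, 0, 0, 0, 0, 0.09, -0.21, 0, 0, 0, 0, 0.105, -0.245, 0, 0, 0, 0, 0.12, -0.28, 0, 0, 0, 0, 0.13, -0.297, 0, 0, 0, 0, 0.13, -0.297, -0.01, 0, 0, 0, 0.13, -0.297, -0.04, 0, 0, 0, 0.13, -0.297, -0.07, 0, 0, 0, 0.13, -0.297, -0.09, 0, 0, 0, 0.13, -0.297, -0.096, 0, 0, 0, 0.13, -0.297, -0.096, 0, 0, 0]
  claw: 0.085

```text
clock: 14.3
eef_pos: [657.3, -216.7, 5.9]
eef_rot: [-3.139, -0.001, 1.572]
wrist_force: [0.7, -0.5, 0.3]
finger_gap: 84.6
finger_force: 0.0
```

jog_arm:
  plan: [0, 0, 0, 0, 0, 0, 0, 0, 0, 0, 0, 0, 0, 0, 0, 0, 0, 0, 0, 0, 0, 0, 0, 0, 0, 0, 0, 0, 0, 0, 0, 0, 0, 0, 0, 0, 0, 0, 0, 0, 0, 0, 0, 0, 0, 0, 0, 0]
  claw: 0.03

```text
clock: 15.1
eef_pos: [658.1, -217.6, 7.7]
eef_rot: [3.141, 0.0, 1.571]
wrist_force: [-0.6, 0.1, 2.9]
finger_gap: 45.5
finger_force: 20.0
```

jog_arm:
  plan: [0, 0, 0.02, 0, 0, 0, 0, 0, 0.05, 0, 0, 0, 0, 0, 0.075, 0, 0, 0, -0.015, 0.025, 0.08, 0, 0, 0, -0.035, 0.06, 0.08, 0, 0, 0, -0.055, 0.1, 0.08, 0, 0, 0, -0.075, 0.14, 0.08, 0, 0, 0, -0.095, 0.175, 0.08, 0, 0, 0, -0.115, 0.21, 0.08, 0, 0, 0, -0.127, 0.235, 0.08, 0, 0, 0, -0.132, 0.243, 0.08, 0, 0, 0, -0.132, 0.243, 0.075, 0, 0, 0, -0.132, 0.243, 0.05, 0, 0, 0, -0.132, 0.243, 0.025, 0, 0, 0, -0.132, 0.243, 0.013, 0, 0, 0, -0.132, 0.243, 0.008, 0, 0, 0, -0.132, 0.243, 0.006, 0, 0, 0, -0.132, 0.243, 0.006, 0, 0, 0]

```text
clock: 16.9
eef_pos: [526.6, 25.1, 14.0]
eef_rot: [3.141, 0.0, 1.571]
wrist_force: [-0.4, 0.0, -1.6]
finger_gap: 45.9
finger_force: 20.0
```

jog_arm:
  plan: [0, 0, 0, 0, 0, 0, 0, 0, 0, 0, 0, 0, 0, 0, 0, 0, 0, 0, 0, 0, 0, 0, 0, 0, 0, 0, 0, 0, 0, 0, 0, 0, 0.03, 0, 0, 0, 0, 0, 0.06, 0, 0, 0, 0, 0, 0.09, 0, 0, 0, -0.03, -0.03, 0.09, 0, 0, 0, -0.06, -0.06, 0.09, 0, 0, 0, -0.1, -0.08, 0.09, 0, 0, 0, -0.14, -0.09, 0.09, 0, 0, 0]
  claw: 0.068

```text
clock: 18.1
eef_pos: [384.6, -65.6, 103.3]
eef_rot: [3.142, 0.0, 1.57]
wrist_force: [-0.2, -0.3, 0.4]
finger_gap: 68.0
finger_force: 0.0
```

```bash
python3 look.py b
```

```text
[384.6 -65.6 103.3] 18.1
top red [298.3 162.3] 57 med [667.1 -95.2  34. ] plane [668.  -96.4]
top red [156.6 214.4] 81 med [494.  308.6 159.4] plane [497.3 345.9]
top red [328.2 224.2] 57 med [ 475.3 -188.    34.3] plane [ 474.6 -189.7]
top orange [222.4 199.4] 73 med [547.2 138.9  47.3] plane [546.8 139. ]
top yellow [259.2 206.2] 86 med [527.4  25.7  46.4] plane [527.4  25.3]
top copper [222.6 200. ] 34 med [542.8 136.8  46.5] plane [544.9 138.4]
top copper [241.4 205.3] 90 med [529.6  80.6  46.7] plane [529.3  80. ]
top copper [ 13.6 253.3] 178 med [374.9 716.8 169.9] plane [361.  813.8]
top handle? 111 [546.3 138.1  46.8]
top handle? 83 [528.8  79.2  46.9]
top handle? 65 [ 514.3 -124.8   48.1]
top blue 2372 ((524.1019897460938, 34.83087158203125), (291.0608215332031, 142.35887145996094), 86.41427612304688)
scene red [234.3 160. ] 81 med [ 482.1 -184.2   26.5] plane [ 486.7 -178. ]
scene red [207.  205.6] 89 med [675.4 -89.5  27.8] plane [676.  -88.3]
scene red [377.  217.4] 133 med [500.4 314.5 156.2] plane [381.7 274.5]
scene orange [300.2 220.6] 102 med [547.2 139.3  44. ] plane [544.7 137.1]
scene yellow [273.5 195.6] 86 med [529.   27.3  44.3] plane [525.   23.6]
scene copper [287.7 206. ] 98 med [530.4  80.7  44.2] plane [527.4  78.7]
scene handle? 68 [ 516.8 -121.8   44.9]
scene handle? 106 [530.   80.3  44.2]
scene handle? 119 [547.1 139.2  44. ]
scene blue 2481 ((527.052490234375, 36.733428955078125), (299.3551025390625, 151.43601989746094), 86.21873474121094)
```

View pics/top_b.png

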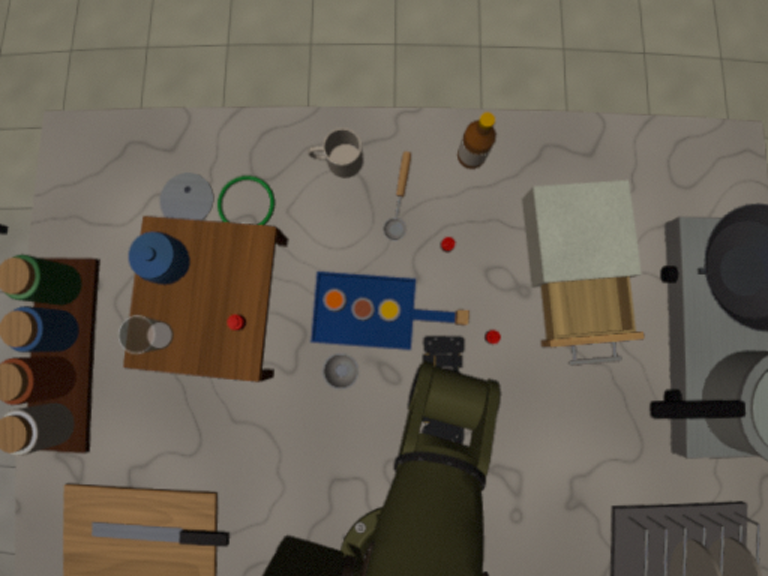

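All three tins stand in the tray. In the top picture they are at (334,300), (363,308) and (389,310), with the handle at (462,317). Next I grip the handle.

jog_arm:
  plan: [0.03, -0.014, 0, 0, 0, -1, 0.06, -0.028, 0, 0, 0, -2, 0.09, -0.042, 0, 0, 0, -3, 0.12, -0.056, 0, 0, 0, -3.7, 0.129, -0.058, 0, 0, 0, -3.7, 0.129, -0.058, -0.02, 0, 0, -3.7, 0.129, -0.058, -0.05, 0, 0, -3.7, 0.129, -0.058, -0.08, 0, 0, -3.7, 0.129, -0.058, -0.089, 0, 0, -3.7, 0.129, -0.058, -0.089, 0, 0, -3.7, 0.129, -0.058, -0.089, 0, 0, -3.7]
  claw: 0.068

```text
clock: 19.3
eef_pos: [515.8, -122.6, 15.7]
eef_rot: [3.14, 0.0, 1.507]
wrist_force: [0.9, -0.2, 0.3]
finger_gap: 68.0
finger_force: 0.0
```

jog_arm:
  plan: [0, 0, 0, 0, 0, 0, 0, 0, 0, 0, 0, 0, 0, 0, 0, 0, 0, 0, 0, 0, 0, 0, 0, 0, 0, 0, 0, 0, 0, 0, 0, 0, 0, 0, 0, 0, 0, 0, 0, 0, 0, 0, 0, 0, 0, 0, 0, 0]
  claw: 0.015
  force: 15

```text
clock: 20.1
eef_pos: [515.1, -122.6, 14.6]
eef_rot: [-3.142, 0.0, 1.507]
wrist_force: [-1.8, 0.7, 3.4]
finger_gap: 30.2
finger_force: 15.0
```

```bash
python3 look.py | grep -v red
```

```text
[ 515.1 -122.6   14.6] 20.1
top orange [222.4 199.4] 75 med [547.1 139.2  46.1] plane [546.7 139.2]
top yellow [259.1 206. ] 87 med [527.4  25.8  47.1] plane [527.8  25.5]
top copper [222.7 199.9] 34 med [542.7 136.7  47.1] plane [545.1 138.3]
top copper [241.4 205.3] 90 med [529.5  80.7  46.5] plane [529.3  80. ]
top copper [ 13.6 253.4] 182 med [375.  717.2 170.3] plane [360.9 813.9]
top handle? 114 [546.3 138.5  46.4]
top handle? 87 [529.2  79.6  46.3]
top blue 2322 ((525.2867431640625, 48.71726989746094), (262.7562255859375, 142.44065856933594), 86.79553985595703)
scene orange [300.2 220.6] 102 med [548.2 139.2  44.5] plane [544.7 137.1]
scene yellow [273.4 195.7] 86 med [528.6  26.3  44.3] plane [525.4  23.6]
scene copper [287.8 206. ] 97 med [530.8  81.   44.5] plane [527.3  78.7]
scene handle? 50 [ 515.8 -119.6   44.5]
scene handle? 106 [530.2  80.4  44.4]
scene handle? 119 [547.3 139.6  44.3]
scene blue 2486 ((527.55126953125, 37.549835205078125), (297.104736328125, 151.08819580078125), 87.00897216796875)
```

jog_arm:
  plan: [0, 0.003, 0, 0, 0, 0, 0, 0.008, 0, 0, 0, 0, 0, 0.015, 0, 0, 0, 0, 0.001, 0.023, 0, 0, 0, 0, 0.001, 0.032, 0, 0, 0, 0, 0.002, 0.041, 0, 0, 0, -0.2, 0.002, 0.05, 0, 0, 0, -0.2, 0.002, 0.059, 0, 0, 0, -0.2, 0.003, 0.068, 0, 0, 0, -0.2, 0.003, 0.077, 0, 0, 0, -0.3, 0.003, 0.086, 0, 0, 0, -0.3, 0.004, 0.095, 0, 0, 0, -0.3, 0.004, 0.104, 0, 0, 0, -0.3, 0.005, 0.113, 0, 0, 0, -0.3, 0.005, 0.122, 0, 0, 0, -0.3, 0.005, 0.131, 0, 0, 0, -0.3, 0.006, 0.139, 0, 0, 0, -0.3, 0.006, 0.145, 0, 0, 0, -0.3, 0.006, 0.149, 0, 0, 0, -0.3, 0.006, 0.15, 0, 0, 0, -0.3]

```text
clock: 22.2
eef_pos: [521.3, 27.4, 14.6]
eef_rot: [3.141, 0.0, 1.501]
wrist_force: [0.2, -6.1, 3.2]
finger_gap: 30.2
finger_force: 15.0
```

```bash
python3 look.py | grep -v red
```

```text
[521.3  27.4  14.6] 22.2
top yellow [210.4 202.7] 81 med [534.6 173.9  46.8] plane [535.8 176. ]
top copper [192.9 201.8] 89 med [536.8 229.3  46.4] plane [537.8 230.8]
top copper [ 13.7 253.3] 180 med [375.2 716.7 169.8] plane [361.  813.7]
top handle? 80 [537.5 229.8  46.3]
top blue 1668 ((533.0795288085938, 195.85736083984375), (170.70310974121094, 142.95767211914062), 86.1334457397461)
scene yellow [314.  225.6] 109 med [535.6 175.8  44.2] plane [532.7 174.1]
scene handle? 50 [521.4  30.9  45.1]
scene handle? 29 [536.6 218.2  44.1]
scene blue 1224 ((531.4305419921875, 124.3822250366211), (171.4851531982422, 150.66343688964844), 86.7093505859375)
```

jog_arm:
  plan: [0, 0.003, 0, 0, 0, 0, 0, 0.008, 0, 0, 0, 0, 0, 0.015, 0, 0, 0, 0, 0.001, 0.024, 0, 0, 0, 0, 0.001, 0.034, 0, 0, 0, 0, 0.002, 0.044, 0, 0, 0, 0, 0.002, 0.054, 0, 0, 0, 0, 0.002, 0.064, 0, 0, 0, 0, 0.003, 0.074, 0, 0, 0, 0, 0.003, 0.084, 0, 0, 0, 0, 0.003, 0.094, 0, 0, 0, 0, 0.004, 0.104, 0, 0, 0, 0, 0.004, 0.114, 0, 0, 0, 0, 0.005, 0.124, 0, 0, 0, 0, 0.005, 0.134, 0, 0, 0, 0, 0.006, 0.143, 0, 0, 0, 0, 0.006, 0.151, 0, 0, 0, 0, 0.006, 0.157, 0, 0, 0, 0, 0.006, 0.16, 0, 0, 0, 0, 0.006, 0.161, 0, 0, 0, 0]

```text
clock: 24.3
eef_pos: [527.2, 188.2, 14.6]
eef_rot: [3.141, 0.001, 1.501]
wrist_force: [-0.5, -7.4, 5.2]
finger_gap: 29.7
finger_force: 15.0
```

jog_arm:
  plan: [0, 0, 0, 0, 0, 0, 0, 0, 0, 0, 0, 0, 0, 0, 0, 0, 0, 0, 0, 0, 0, 0, 0, 0, 0, 0, 0, 0, 0, 0]
  claw: 0.056

```text
clock: 24.8
eef_pos: [527.0, 188.4, 14.4]
eef_rot: [-3.141, -0.0, 1.501]
wrist_force: [0.3, 0.1, 0.9]
finger_gap: 55.8
finger_force: 0.0
```

```bash
python3 look.py c
```

```text
[527.  188.4  14.4] 24.8
top red [298.4 162.3] 58 med [667.3 -95.6  33. ] plane [668.1 -96.6]
top red [156.7 214.4] 82 med [494.  307.9 159.3] plane [497.1 345.8]
top red [328.1 224.4] 58 med [ 475.2 -188.1   34.1] plane [ 474.1 -189.4]
top copper [ 13.6 253.6] 176 med [374.9 717.2 170.1] plane [360.3 814. ]
scene red [234.3 158.9] 66 med [ 481.1 -184.1   28. ] plane [ 483.3 -181.9]
scene red [207.  205.5] 87 med [675.1 -89.7  28.5] plane [675.8 -88.5]
scene red [377.1 217.3] 131 med [500.4 315.  155.9] plane [381.3 274.5]
scene handle? 54 [530.8 192.7  44.8]
```

View pics/scene_c.png

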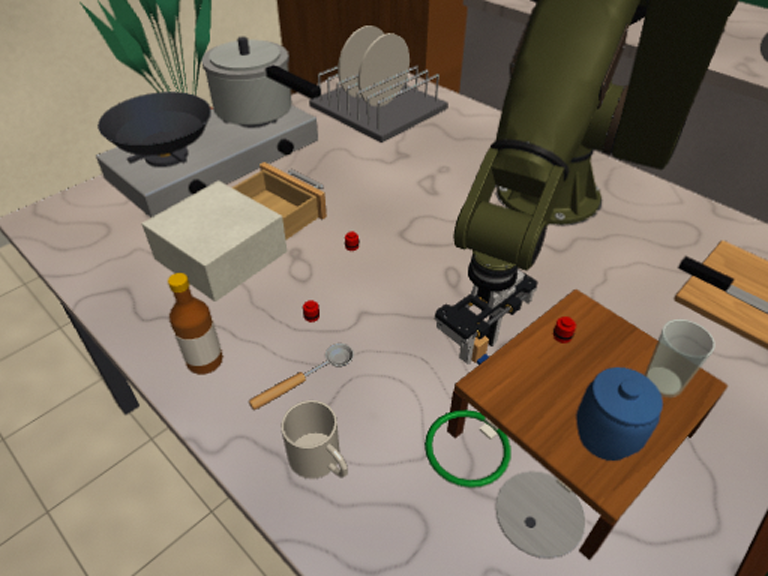

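jog_arm:
  plan: [0, 0, 0.035, 0, 0, 0, 0, 0, 0.075, 0, 0, 0, 0, 0, 0.115, 0, 0, 0, 0, 0, 0.155, 0, 0, 0, 0, 0, 0.186, 0, 0, 0, -0.006, 0.025, 0.186, 0, 0, 0, -0.014, 0.055, 0.186, 0, 0, 0, -0.023, 0.085, 0.186, 0, 0, 0, -0.031, 0.115, 0.186, 0, 0, 0, -0.033, 0.122, 0.186, 0, 0, 0, -0.033, 0.122, 0.186, 0, 0, 0, -0.033, 0.122, 0.165, 0, 0, 0, -0.033, 0.122, 0.145, 0, 0, 0, -0.033, 0.122, 0.13, 0, 0, 0, -0.033, 0.122, 0.122, 0, 0, 0, -0.033, 0.122, 0.12, 0, 0, 0, -0.033, 0.122, 0.12, 0, 0, 0]

```text
clock: 26.6
eef_pos: [494.5, 309.9, 134.9]
eef_rot: [3.141, -0.0, 1.501]
wrist_force: [-0.2, -0.2, 0.1]
finger_gap: 56.1
finger_force: 0.0
```

jog_arm:
  plan: [0, 0, 0, 0, 0, 0, 0, 0, 0, 0, 0, 0, 0, 0, 0, 0, 0, 0, 0, 0, 0, 0, 0, 0, 0, 0, 0, 0, 0, 0, 0, 0, 0, 0, 0, 0]
  claw: 0.015

```text
clock: 27.2
eef_pos: [494.2, 310.5, 134.8]
eef_rot: [3.141, -0.0, 1.501]
wrist_force: [-1.7, -0.3, 3.3]
finger_gap: 29.7
finger_force: 15.0
```

jog_arm:
  plan: [0, 0, 0.015, 0, 0, 0, 0, 0, 0.04, 0, 0, 0, 0, -0.01, 0.066, 0, 0, 0, 0.002, -0.04, 0.066, 0, 0, 0.5, 0.004, -0.08, 0.066, 0, 0, 1, 0.006, -0.12, 0.066, 0, 0, 1.5, 0.009, -0.162, 0.066, 0, 0, 2, 0.012, -0.205, 0.066, 0, 0, 3, 0.015, -0.248, 0.066, 0, 0, 4, 0.017, -0.291, 0.066, 0, 0, 5, 0.02, -0.334, 0.066, 0, 0, 6, 0.023, -0.377, 0.066, 0, 0, 7, 0.026, -0.42, 0.066, 0, 0, 8, 0.028, -0.463, 0.066, 0, 0, 9, 0.031, -0.506, 0.066, 0, 0, 9.5, 0.034, -0.549, 0.066, 0, 0, 9.5, 0.036, -0.592, 0.066, 0, 0, 9.5, 0.039, -0.63, 0.066, 0, 0, 9.5, 0.04, -0.648, 0.066, 0, 0, 9.5, 0.04, -0.648, 0.066, 0, 0, 9.5]

```text
clock: 29.2
eef_pos: [533.5, -339.7, 199.5]
eef_rot: [-3.141, -0.0, 1.665]
wrist_force: [-0.1, 0.6, -1.4]
finger_gap: 29.4
finger_force: 15.0
```

```bash
python3 look.py d
```

```text
[ 533.5 -339.7  199.5] 29.2
top red [298.4 162.3] 55 med [667.3 -95.4  34.3] plane [667.9 -96.6]
top red [328.2 224.3] 57 med [ 475.3 -187.9   33.6] plane [ 474.6 -189.7]
top copper [ 13.5 253.5] 179 med [375.1 718.  170.2] plane [360.6 814. ]
top handle? 67 [526.8 184.8  47.8]
scene red [234.3 158.9] 66 med [ 480.6 -184.5   27.4] plane [ 483.3 -181.9]
scene red [207.  205.5] 86 med [675.  -89.5  28.5] plane [675.7 -88.8]
scene handle? 93 [529.8 188.3  44.9]
```

View pics/scene_d.png

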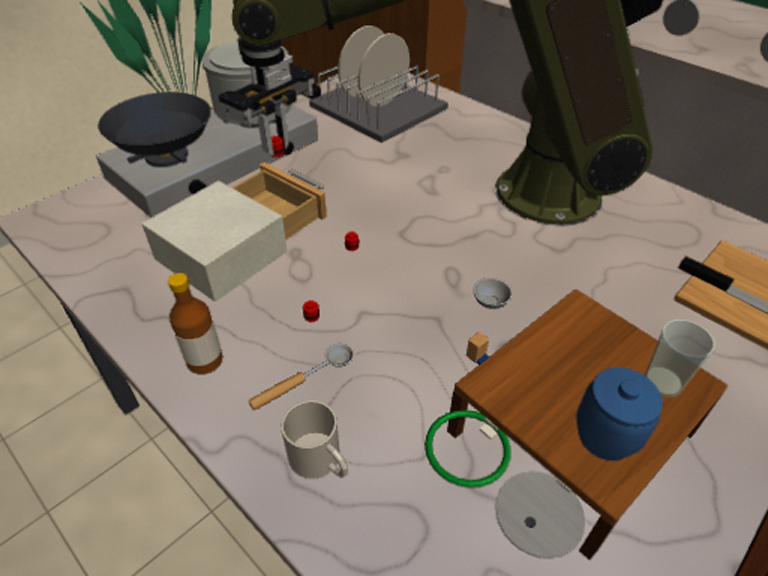

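jog_arm:
  plan: [0, 0, -0.03, 0, 0, 0, 0, 0, -0.07, 0, 0, 0, 0, 0, -0.1, 0, 0, 0, 0, 0, -0.13, 0, 0, 0, 0, 0, -0.155, 0, 0, 0, 0, 0, -0.165, 0, 0, 0, 0, 0, -0.167, 0, 0, 0, 0, 0, -0.167, 0, 0, 0]

```text
clock: 30.1
eef_pos: [534.6, -337.4, 34.5]
eef_rot: [3.141, 0.001, 1.668]
wrist_force: [0.5, 0.2, -0.9]
finger_gap: 29.4
finger_force: 15.0
```

jog_arm:
  plan: [0, 0, 0, 0, 0, 0, 0, 0, 0, 0, 0, 0, 0, 0, 0, 0, 0, 0, 0, 0, 0, 0, 0, 0, 0, 0, 0.03, 0, 0, 0, 0, 0, 0.07, 0, 0, 0, 0, 0, 0.11, 0, 0, 0, 0, 0, 0.15, 0, 0, 0, 0, 0, 0.15, 0, 0, 0]
  claw: 0.046

```text
clock: 31.0
eef_pos: [535.7, -338.7, 189.8]
eef_rot: [3.135, 0.006, 1.667]
wrist_force: [1.0, 0.1, -0.2]
finger_gap: 46.3
finger_force: 0.0
```

jog_arm:
  plan: [-0.01, 0.03, 0, 0, 0, 0, -0.025, 0.065, 0, 0, 0, 0, -0.04, 0.1, 0, 0, 0, 0, -0.055, 0.135, 0, 0, 0, 0, -0.0585, 0.149, -0.01, 0, 0, 0, -0.0585, 0.149, -0.05, 0, 0, 0, -0.0585, 0.149, -0.09, 0, 0, 0, -0.0585, 0.149, -0.13, 0, 0, 0, -0.0585, 0.149, -0.16, 0, 0, 0, -0.0585, 0.149, -0.174, 0, 0, 0, -0.0585, 0.149, -0.176, 0, 0, 0, -0.0585, 0.149, -0.176, 0, 0, 0]
  claw: 0.062

```text
clock: 32.2
eef_pos: [476.1, -188.9, 8.2]
eef_rot: [3.141, 0.0, 1.667]
wrist_force: [0.3, 0.3, 0.9]
finger_gap: 61.8
finger_force: 0.0
```

jog_arm:
  plan: [0, 0, 0, 0, 0, 0, 0, 0, 0, 0, 0, 0, 0, 0, 0, 0, 0, 0, 0, 0, 0, 0, 0, 0, 0, 0, 0, 0, 0, 0, 0, 0, 0, 0, 0, 0]
  claw: 0.015

```text
clock: 32.8
eef_pos: [475.8, -188.7, 7.8]
eef_rot: [3.141, 0.0, 1.667]
wrist_force: [-1.1, -0.2, 5.3]
finger_gap: 29.4
finger_force: 15.0
```

```bash
python3 look.py e|grep red; python3 - <<'E'
import cv2;i=cv2.imread('pics/top_e.png');cv2.imwrite('pics/top_e2.png',cv2.resize(i[200:400,480:680],None,fx=2.5,fy=2.5))
E
```

```text
top red [298.2 162.2] 57 med [667.6 -95.2  33.4] plane [668.3 -96.1]
top red [376.3 205.2] 67 med [ 534.4 -333.4   54.4] plane [ 535.5 -342.3]
scene red [189.1 140.1] 31 med [ 540.  -334.3   52.8] plane [ 521.5 -361. ]
scene red [235.7 158.8] 42 med [ 477.  -181.1   27.9] plane [ 479.6 -179.3]
scene red [207.1 205.5] 89 med [674.2 -90.1  28.1] plane [675.8 -88.5]
```

View pics/top_e2.png

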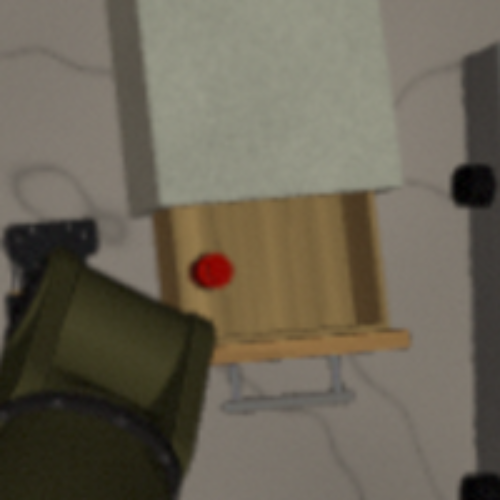

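The first cap stands in the drawer, at crop (213,270), and the second is gripped.

jog_arm:
  plan: [0, 0, 0.03, 0, 0, 0, 0, 0, 0.07, 0, 0, 0, 0, 0, 0.105, 0, 0, 0, 0.01, -0.03, 0.13, 0, 0, 0, 0.02, -0.065, 0.13, 0, 0, 0, 0.03, -0.1, 0.13, 0, 0, 0, 0.045, -0.14, 0.13, 0, 0, 0, 0.055, -0.175, 0.13, 0, 0, 0, 0.0625, -0.1945, 0.13, 0, 0, 0, 0.0625, -0.1945, 0.13, 0, 0, 0, 0.0625, -0.1945, 0.1, 0, 0, 0, 0.0625, -0.1945, 0.07, 0, 0, 0, 0.0625, -0.1945, 0.045, 0, 0, 0, 0.0625, -0.1945, 0.03, 0, 0, 0, 0.0625, -0.1945, 0.026, 0, 0, 0, 0.0625, -0.1945, 0.025, 0, 0, 0, 0.0625, -0.1945, 0.025, 0, 0, 0]

```text
clock: 34.6
eef_pos: [538.6, -383.3, 33.7]
eef_rot: [3.14, 0.001, 1.667]
wrist_force: [0.7, 0.0, -0.3]
finger_gap: 29.6
finger_force: 15.0
```

jog_arm:
  plan: [0, 0, 0, 0, 0, 0, 0, 0, 0, 0, 0, 0, 0, 0, 0, 0, 0, 0, 0, 0, 0, 0, 0, 0, 0, 0, 0.03, 0, 0, 0, 0, 0, 0.07, 0, 0, 0, 0, 0, 0.1, 0, 0, 0, 0, 0, 0.1, 0, 0, 0]
  claw: 0.046

```text
clock: 35.4
eef_pos: [539.5, -384.3, 137.6]
eef_rot: [3.136, 0.005, 1.667]
wrist_force: [-0.6, -0.2, 0.6]
finger_gap: 46.1
finger_force: 0.0
```

jog_arm:
  plan: [0.005, 0.035, 0, 0, 0, 0, 0.015, 0.075, 0, 0, 0, 0, 0.03, 0.115, 0, 0, 0, 0, 0.05, 0.155, 0, 0, 0, 0, 0.075, 0.195, 0, 0, 0, 0, 0.1, 0.235, 0, 0, 0, 0, 0.122, 0.27, 0, 0, 0, 0, 0.1305, 0.287, 0, 0, 0, 0, 0.1305, 0.287, -0.01, 0, 0, 0, 0.1305, 0.287, -0.045, 0, 0, 0, 0.1305, 0.287, -0.08, 0, 0, 0, 0.1305, 0.287, -0.11, 0, 0, 0, 0.1305, 0.287, -0.123, 0, 0, 0, 0.1305, 0.287, -0.125, 0, 0, 0, 0.1305, 0.287, -0.125, 0, 0, 0]
  claw: 0.062

```text
clock: 36.9
eef_pos: [668.8, -96.9, 8.3]
eef_rot: [3.141, 0.0, 1.666]
wrist_force: [0.5, -0.5, 1.1]
finger_gap: 62.1
finger_force: 0.0
```

jog_arm:
  plan: [0, 0, 0, 0, 0, 0, 0, 0, 0, 0, 0, 0, 0, 0, 0, 0, 0, 0, 0, 0, 0, 0, 0, 0, 0, 0, 0, 0, 0, 0, 0, 0, 0, 0, 0, 0]
  claw: 0.015

```text
clock: 37.5
eef_pos: [668.7, -96.1, 7.8]
eef_rot: [3.141, 0.0, 1.667]
wrist_force: [-0.4, 0.5, 3.2]
finger_gap: 29.4
finger_force: 15.0
```

```bash
python3 look.py f|grep -E "red|handle"
```

```text
top red [376.2 205.2] 66 med [ 534.4 -333.9   54.1] plane [ 535.6 -342.2]
top red [391.3 204.1] 67 med [ 537.9 -381.2   54.4] plane [ 539.5 -390.9]
top handle? 67 [526.9 184.1  48.5]
scene red [179.6 136.4] 33 med [ 545.8 -376.6   49. ] plane [ 531.1 -400.5]
scene red [208.5 205.2] 70 med [671.4 -87.7  28.1] plane [672.3 -86.5]
scene handle? 94 [530.6 188.3  44.9]
```

jog_arm:
  plan: [0, 0, 0.03, 0, 0, 0, 0, 0, 0.07, 0, 0, 0, 0, 0, 0.11, 0, 0, 0, -0.02, -0.02, 0.13, 0, 0, 0, -0.045, -0.05, 0.13, 0, 0, 0, -0.07, -0.085, 0.13, 0, 0, 0, -0.095, -0.12, 0.13, 0, 0, 0, -0.115, -0.16, 0.13, 0, 0, 0, -0.122, -0.2, 0.13, 0, 0, 0, -0.127, -0.24, 0.13, 0, 0, 0, -0.127, -0.28, 0.13, 0, 0, 0, -0.127, -0.315, 0.13, 0, 0, 0, -0.127, -0.331, 0.13, 0, 0, 0, -0.127, -0.331, 0.13, 0, 0, 0, -0.127, -0.331, 0.1, 0, 0, 0, -0.127, -0.331, 0.065, 0, 0, 0, -0.127, -0.331, 0.04, 0, 0, 0, -0.127, -0.331, 0.028, 0, 0, 0, -0.127, -0.331, 0.025, 0, 0, 0, -0.127, -0.331, 0.025, 0, 0, 0]

```text
clock: 39.6
eef_pos: [542.1, -426.9, 33.3]
eef_rot: [3.141, 0.001, 1.668]
wrist_force: [-0.8, 0.9, -0.8]
finger_gap: 29.6
finger_force: 15.0
```

jog_arm:
  plan: [0, 0, 0, 0, 0, 0, 0, 0, 0, 0, 0, 0, 0, 0, 0, 0, 0, 0, 0, 0, 0, 0, 0, 0, 0, 0, 0.03, 0, 0, 0, 0, 0, 0.07, 0, 0, 0, 0, 0, 0.1, 0, 0, 0, 0, 0, 0.12, 0, 0, 0, -0.04, 0.01, 0.12, 0, 0, 0, -0.08, 0.02, 0.12, 0, 0, 0, -0.12, 0.03, 0.12, 0, 0, 0, -0.155, 0.035, 0.12, 0, 0, 0, -0.155, 0.035, 0.12, 0, 0, 0]
  claw: 0.046

```text
clock: 40.9
eef_pos: [383.8, -391.8, 153.1]
eef_rot: [-3.141, 0.0, 1.665]
wrist_force: [-1.3, -0.4, 1.1]
finger_gap: 46.7
finger_force: 0.0
```

```bash
python3 look.py g|grep -E "red|handle|\["; python3 - <<'E'
import cv2;i=cv2.imread('pics/top_g.png');cv2.imwrite('pics/top_g2.png',cv2.resize(i[200:400,480:680],None,fx=2.5,fy=2.5))
E
```

```text
[ 383.8 -391.8  153.1] 40.9
top red [404.8 203.1] 62 med [ 541.4 -423.9   53.7] plane [ 543.4 -434.8]
top red [376.4 205.2] 66 med [ 534.2 -333.9   55.3] plane [ 535.5 -342.6]
top red [391.8 204. ] 64 med [ 538.1 -382.2   55.1] plane [ 539.9 -392.4]
top copper [395.5 204. ] 26 med [ 540.3 -405.6   24.2] plane [ 539.3 -400.3]
top copper [407.  202.6] 21 med [ 547.3 -445.    24.7] plane [ 544.1 -437.7]
top copper [378.9 205. ] 23 med [ 536.9 -349.8   24.9] plane [ 535.5 -347.3]
top copper [ 13.4 253.5] 174 med [373.5 717.5 170. ] plane [360.4 814.5]
top handle? 63 [526.4 184.8  48.6]
scene red [175.7 133.2] 100 med [ 544.  -402.    50.5] plane [ 529.2 -424.3]
scene red [189.  140.2] 32 med [ 541.  -335.1   53.1] plane [ 521.9 -361.2]
scene handle? 90 [529.9 188.3  45.2]
```

View pics/top_g2.png

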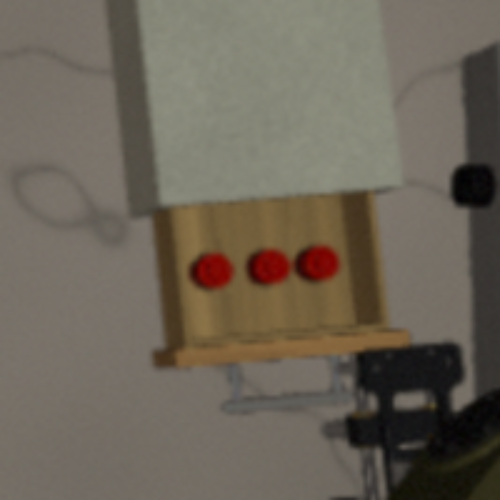

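jog_arm:
  plan: [0, 0, 0, 0, 0, 0, 0, 0, 0, 0, 0, 0, 0, 0, 0, 0, 0, 0, 0, 0, 0, 0, 0, 0, 0, 0, 0, 0, 0, 0, 0, 0, -0.03, 0, 0, 0, 0, 0, -0.07, 0, 0, 0, 0, 0, -0.1, 0, 0, 0, 0, 0, -0.11, 0, 0, 0, 0, 0, -0.11, 0, 0, 0, 0.01, 0.001, -0.11, 0, 0, 0, 0.02, 0.002, -0.11, 0, 0, 0, 0.028, 0.003, -0.11, 0, 0, 0, 0.036, 0.003, -0.11, 0, 0, 0, 0.044, 0.004, -0.11, 0, 0, 0, 0.052, 0.005, -0.11, 0, 0, 0, 0.06, 0.006, -0.11, 0, 0, 0, 0.06, 0.006, -0.11, 0, 0, 0]
  claw: 0.0

```text
clock: 42.8
eef_pos: [447.6, -385.8, 42.3]
eef_rot: [3.141, -0.0, 1.668]
wrist_force: [0.1, -0.0, -0.4]
finger_gap: 0.6
finger_force: 0.0
```

```bash
cat > dr.py <<'E'
from h import *
np.set_printoptions(precision=1,suppress=True)
for n in("top","scene"):
    p,d=camera(n);c=get_calibration(n);X=cloud(c,d)
    m=(abs(X[...,2]-82)<5)&(X[...,0]>400)&(X[...,0]<600)&(X[...,1]>-485)&(X[...,1]<-275)
    for mm,ce,a in comps(m,40): print(n,'panel',a,X[mm].mean(0),np.percentile(X[mm][:,0],[3,97]))
    M=masks(p)
    for mm,ce,a in comps(M['red'],15):
        if X[mm][:,1].mean()<-250: print(n,'red',X[mm].mean(0))
E
python3 dr.py
```

```text
top panel 150 [ 506.  -333.6   83.4] [496.7 515.3]
top red [ 579.  -419.9   55.1]
top red [ 571.7 -330.3   55.2]
top red [ 574.1 -372.8   70.1]
scene panel 181 [ 511.9 -381.1   80.6] [499.1 525.1]
```

jog_arm:
  plan: [0.006, 0.001, 0, 0, 0, 0, 0.014, 0.001, 0, 0, 0, 0, 0.022, 0.002, 0, 0, 0, 0, 0.03, 0.003, 0, 0, 0, 0, 0.038, 0.004, 0, 0, 0, 0, 0.046, 0.004, 0, 0, 0, 0, 0.053, 0.005, 0, 0, 0, 0, 0.059, 0.006, 0, 0, 0, 0, 0.063, 0.006, 0, 0, 0, 0, 0.065, 0.006, 0, 0, 0, 0, 0.065, 0.006, 0, 0, 0, 0, 0.065, 0.006, 0, 0, 0, 0]

```text
clock: 44.1
eef_pos: [511.8, -380.2, 42.6]
eef_rot: [3.141, 0.0, 1.667]
wrist_force: [-0.3, -1.2, 0.8]
finger_gap: 0.7
finger_force: 0.0
```

```bash
python3 dr.py
```

```text
top panel 153 [ 566.6 -328.2   83.2] [556.6 575.3]
scene panel 181 [ 575.3 -367.8   81.1] [561.9 590.5]
```

jog_arm:
  plan: [0.003, 0, 0, 0, 0, 0, 0.006, 0.001, 0, 0, 0, 0, 0.008, 0.001, 0, 0, 0, 0, 0.01, 0.001, 0, 0, 0, 0, 0.01, 0.001, 0, 0, 0, 0]

```text
clock: 44.7
eef_pos: [521.9, -379.0, 42.5]
eef_rot: [3.141, 0.0, 1.667]
wrist_force: [0.2, -0.2, -0.6]
finger_gap: 0.3
finger_force: 0.0
```

jog_arm:
  plan: [0.002, 0, 0, 0, 0, 0, 0.004, 0, 0, 0, 0, 0, 0.005, 0, 0, 0, 0, 0, 0.005, 0, 0, 0, 0, 0]

```text
clock: 45.1
eef_pos: [523.8, -379.0, 42.3]
eef_rot: [-3.135, -0.003, 1.667]
wrist_force: [-24.7, 4.8, 12.5]
finger_gap: 0.8
finger_force: 12.4
```

jog_arm:
  plan: [0.001, 0, 0, 0, 0, 0, 0.002, 0, 0, 0, 0, 0, 0.003, 0, 0, 0, 0, 0, 0.003, 0, 0, 0, 0, 0]

```text
clock: 45.5
eef_pos: [524.0, -379.0, 42.3]
eef_rot: [-3.129, -0.005, 1.666]
wrist_force: [-48.9, 7.8, 23.4]
finger_gap: 0.5
finger_force: 23.5
```

The force has risen to 49 N, so the drawer is at its stop. I'll back off and check.

jog_arm:
  plan: [-0.008, 0, 0, 0, 0, 0, -0.03, 0, 0, 0, 0, 0, -0.06, 0, 0, 0, 0, 0, -0.09, 0, 0.02, 0, 0, 0, -0.1, 0.01, 0.06, 0, 0, 0, -0.1, 0.03, 0.1, 0, 0, 0, -0.1, 0.06, 0.14, 0, 0, 0, -0.1, 0.1, 0.16, 0, 0, 0, -0.1, 0.14, 0.16, 0, 0, 0, -0.1, 0.18, 0.16, 0, 0, 0, -0.1, 0.18, 0.16, 0, 0, 0]

```text
clock: 46.6
eef_pos: [429.9, -195.9, 203.1]
eef_rot: [3.14, 0.0, 1.67]
wrist_force: [-0.2, -0.0, -0.4]
finger_gap: 0.3
finger_force: 0.0
```

```bash
python3 dr.py; python3 look.py z | grep -E "handle|blue|yellow"
```

```text
top panel 314 [ 582.9 -374.5   83.5] [571.  595.1]
top handle? 61 [525.9 184.7  48.9]
scene handle? 89 [530.2 188.6  45.2]
```

View pics/top_z.png

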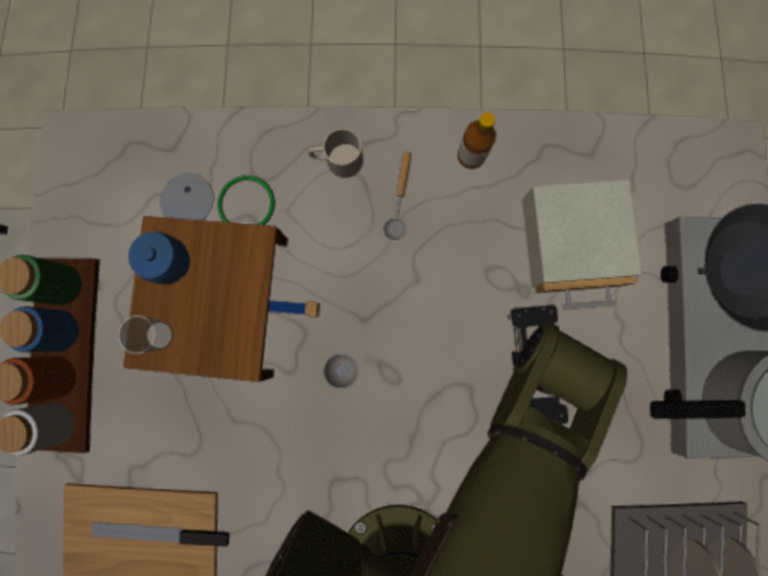

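View pics/scene_z.png

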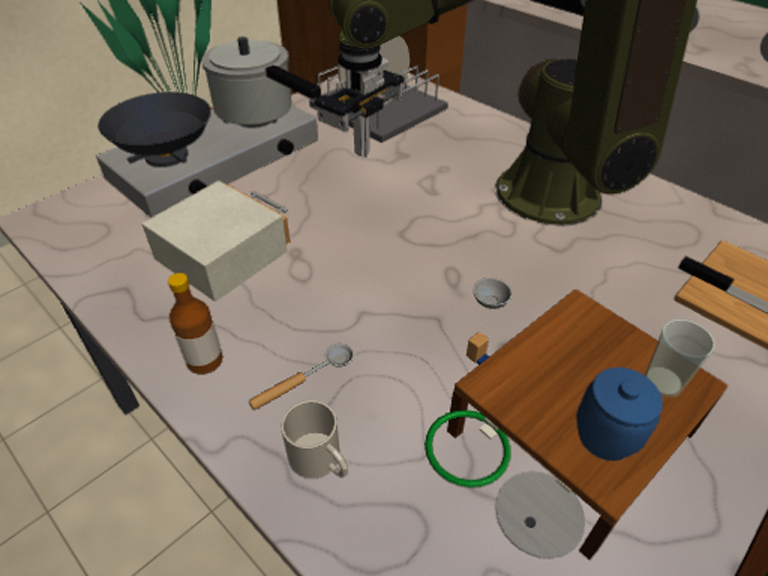

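The drawer is closed: its bar is at (590,303) in the top picture. The tray is under the shelf with only the handle out at (312,309), and the bystanders have not moved. I'm handing the job in.

```bash
python3 -c "
from cell import manip
print(manip.sign_off())"
```

```text
the job is handed in; nothing more can be done
None
```

The job is handed in at about 47 s of the 210 s, with no verdict returned: three tins were upright in the tray before I slid it under the shelf (the board then hid them), all three caps are in the drawer, the drawer was pushed to its stop, and while I placed the first tin the tray shifted about 20 mm on the counter from an unknown cause.

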